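# Find the hidden push catch of the label box

### The job

The label drawer of the flat wooden box is held shut by a hidden push catch: one of the five identical pads set in the top of the box is the button, the other four are solid. Feel across the pads with closed fingertips to find the one that gives, and press it down until the drawer springs out. Then let go of the button and leave the drawer open as it stands; do not touch the drawer or the roll of labels in it, and do not pick up or move the bowl, the spice jar or the measuring cup round the box.

Things in the scene. Friction and masses are not known exactly. Their poses are not given: they have to be found in the camera images.
- label_box: The light wooden box, fixed to the worktop: 290 mm along its y, 120 mm along its x, 80 mm high. Origin: centre of its underside, on the worktop. Its -x side, towards the robot, is the drawer side; z up. Five identical pads lie in a row along y in its top.
- pad_row (a point): Centre of the middle pad's face, 79 mm above the worktop, axes as the box. Pad centres lie at y = -104, -52, 0, 52, 104 mm from it; each face is 50 (x) by 46 mm (y), 1 mm below the top, with 4 mm ribs between. Which pad is the button varies, cannot be seen and is not reported; the others are rigid. Shut fingertips fit on one pad; do not straddle a rib.
- button (a joint): Travel of the hidden button pad, straight down, m: 0 = up, 0.008 = fully down. It is sprung: about 2 N to start it, 6 N fully down; it frees the drawer at about 0.0045 and comes up again by itself when let go.
- drawer: The sprung drawer with a plain wooden front board (260 mm along y, 10 mm thick, 50 mm high, no handle) that lies in the box's front face when shut. Origin: 12 mm above the box's origin when shut; axes as the box. Once freed it springs out 50 mm along the box's -x to its stop and its own spring keeps it there.
- labels: Loose roll of kraft labels, 62 mm across, 24 mm high, lying inside the drawer, out of sight till it opens; origin: centre of its underside, 16 mm above the worktop. It rides out with the drawer; leave it there.
- bowl: Loose white pinch bowl, 68 mm across, 28 mm high, beside the +y end of the box; origin: centre of its underside. Leave it alone.
- spice: Loose square spice jar with a black cap, 46 x 46 x 97 mm high, beside the -y end of the box; origin: centre of its underside. Leave it alone.
- cup: Loose small steel measuring cup with a flat handle, 55 x 136 x 27 mm high, lying close behind the box, along it; origin: under the centre of the whole, the cup towards its +y and the handle towards its -y. Leave it alone.

How it is judged (in metres and radians):
On the way:
1. the hidden button is pressed down at least 4 mm (value of joint button above 0.004 m), for 0.05 s.
At the end, for the whole second after the job is handed in: the drawer stands out by more than 42 mm at rest with the roll of labels lying in it, the button is up again (less than 2 mm down), and the bowl, spice jar and measuring cup are within 30 mm of where they stood (x of drawer in the frame of label_box below -0.042 m and linear speed of drawer below 0.01 m/s and height (world z) of labels below 0.03 m and value of joint button below 0.002 m and distance of each of bowl, spice, cup from where it was at the start of the episode below 0.03 m); the robot touches nothing.
It fails at once if the pinch bowl is lifted, tipped or pushed away (moved more than 30 mm) (distance of bowl from where it was at the start of the episode above 0.03 m).
It fails at once if the spice jar is lifted, tipped or pushed away (moved more than 30 mm) (distance of spice from where it was at the start of the episode above 0.03 m).
It fails at once if the measuring cup is lifted, tipped or pushed away (moved more than 30 mm) (distance of cup from where it was at the start of the episode above 0.03 m).
It fails at once if the roll of labels is lifted (height (world z) of labels above 0.04 m).
It fails at once if the drawer is pulled, pried or held by the robot (more than 4 N between robot and drawer) instead of springing out (contact force between any of the fingers, the arm and drawer above 4 N).
It also fails if it takes over 42 s, if anything falls off the work surface, if the arm or the gripper's body presses on something with over 40 N, if the wrist force passes 120 N, or if a joint passes its speed limit or range.

### The arm

A 6-joint arm with a two-finger parallel gripper is mounted at the origin on a cart in front of the work surface, level with it; the furniture and walls round the work are solid. World frame = base frame: x ahead of the robot, y to its left, z up, the work surface at z = 0. Lengths are in mm, angles in degrees, forces in N, time in s.
With the tool pointing down it reaches from about 325 to 925 mm from the base axis. Payload 3.1 kg.
Tool frame: the origin (TCP) lies midway between the tips of the shut fingers; the grasp point (between the pads) lies 19 mm behind it; z points along the fingers, y is the line along which they close (so a half turn about z gives the same grasp; the last joint's range is limited). The gripper opens to 85 mm and grips with 20 to 120 N. Pads are 22 mm wide; open, the fingers measure 114 mm over their backs; the gripper's body (76 mm by 85 mm) begins 54 mm behind the grasp point. The pads swing forward as they close: fully open they stand 13 mm farther back than shut.
Start: joints at [-79.08, 12.427, 92.441, -0, 75.132, -6.429], TCP at [186.392, -596.571, 231.3] pointing down, gripper open.
Joint ranges: [-157.48, 157.48], [-44.54, 120.13], [17.64, 146.25], [-64.5, 244.5], [7.68, 150.69], [-147.95, 147.95]. Speed limits (degrees/s): [159.86, 159.86, 180, 180, 180, 180].

### API

Orientations are given as a 3x3 rotation matrix whose columns are the frame's x, y, z axes.
In Python, from bench import robot, imaging gives the robot as it stands.
- The arm moves only by the tool arm_command, never from a script. Its argument "series" is a list of rows, each an object of numbers: "wx", "wy", "wz": the turn, a rotation vector about the tool's x, y, z in rad; "x", "y", "z": the shift along the tool's x, y, z in cm; "gripper": the finger opening in cm, from 0 to 8.54. In form: [{"wx": .., "wy": .., "wz": .., "x": .., "y": .., "z": .., "gripper": ..}, ...]. A call has 1 to 8 rows; each row shifts and turns the commanded pose from where the row before left it, along the tool's axes as they then stand; what a row does not reach is not made up. A row lasts 1/10 s, in which the tool goes at most 50 mm and 8.59 degrees, less where a joint would pass 70% of its speed; a pose out of reach is approached as far as the arm can. A call with a gripper value outside its range is refused whole. The fingers move at their own pace and stop on an object; "grip_force" is the grip in N (left out, the last holds). Time passes only in rows, so rows that do not move let the fingers close. It gives the time, the measured TCP pose, the force, the opening and the grip force at its end, in the units of the state.
- robot.state(): the state, without advancing time (a new reading comes with each control period).
- imaging.grab_frame(name): name is "scene" or "top"; returns a dict with "color" (400x640x3 uint8, blue, green, red), "mtx" (3x3 intrinsics, pixels), "R" (3x3) and "t" (3): a world point X has camera coordinates R X + t. Camera axes: x right, y down, z forward; pixel columns grow to the right and rows downward; lengths in mm; the calibration is good to about 2 mm. A picture is of the moment at which its call begins. There is no depth.
- robot.finish_job(): hands the job in; it is judged then, once.
The state is a dict: "time": time; "joint_positions": joint angles; "dq": joint speeds; "joint_torque": joint torques, N m; "position": TCP position; "tool_rot": TCP orientation; "wrist_force": force on the tool from outside, world axes, zero at the start; "torque": the same for the moment, N m; "grip_width": finger opening in mm; "grasp_force": force on a finger pad.
Only numpy, scipy, OpenCV 4.12 (cv2) and the standard library are available. Lean on these libraries where they do the work, as an engineer would, in place of code of your own. Each camera call takes 0.05 s, during which the arm holds its last target. There are 200 camera calls.

## Working session

There is one attempt and no reset: what is moved stays moved. The work goes in short steps, Python scripts to look and compute and a tool call to move; the robot and the scene stay as the last step left them, time stands still between calls to the robot, and variables do not carry over. Pictures are saved under pics/ and viewed, at most 10 in all, crops included, and the job is handed in when it is done.

Besides the shell and the picture viewer there is one more tool, called after "Request:" in YAML: its name, and indented under it one key for each argument. arm_command: Moves the arm, as the interface text tells. Its arguments: {"type":"object","properties":{"series":{"type":"array"},"grip_force":{"type":"number"}},"required":["series"]}

```bash
mkdir -p pics
python3 - <<'E'
from bench import robot, imaging
import cv2,numpy as np
s=robot.state(); print(s['time'],s['position'],np.round(s['tool_rot'],3).tolist(),s['wrist_force'],s['grip_width'])
for n in("top","scene"):
    f=imaging.grab_frame(n); cv2.imwrite(f'pics/{n}0.png',f['color']); np.savez(f'{n}.npz',**f)
    print(n,np.round(f['mtx'],1).tolist(),np.round(f['R'],3).tolist(),np.round(f['t'],1).tolist())
E
```

```text
0.0 [ 186.23509298 -595.75307907  229.96517297] [[0.955, 0.298, -0.0], [0.298, -0.955, 0.002], [0.0, -0.002, -1.0]] [-0.19100761  0.02694936  0.19179203] 85.44927355357817
top [[417.9, 0.0, 318.1], [0.0, 417.9, 198.9], [0.0, 0.0, 1.0]] [[0.026, -1.0, -0.017], [-0.983, -0.022, -0.184], [0.183, 0.021, -0.983]] [20.9, 552.9, 1197.6]
scene [[389.4, 0.0, 326.3], [0.0, 389.4, 198.6], [0.0, 0.0, 1.0]] [[0.903, -0.429, 0.004], [-0.308, -0.654, -0.691], [0.299, 0.622, -0.723]] [-483.4, 235.9, 776.2]
```

View pics/top0.png

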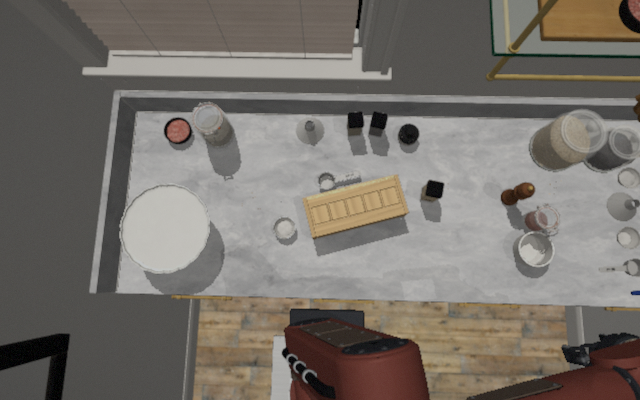

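View pics/scene0.png

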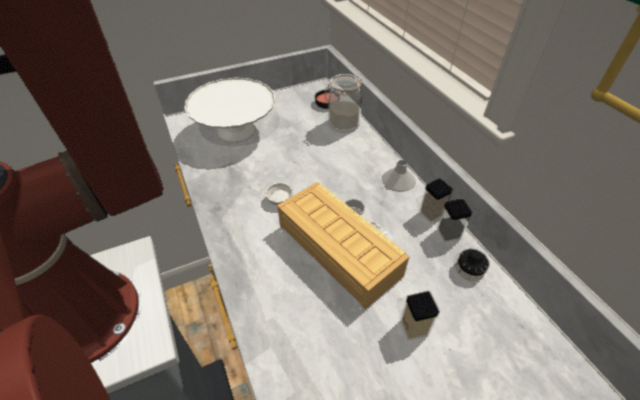

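Top view: the box spans about (304–408, 177–237), with its pads in a row from about (318,215) to (392,197). The bowl is at (285,229), the jar at (433,190) and the cup at (335,182). I'll enlarge the box in both views to pick out the corners.

Run:
```python
import cv2,numpy as np
a=cv2.imread('pics/top0.png')[165:245,295:415]; b=cv2.imread('pics/scene0.png')[175:310,270:420]
a=cv2.resize(a,None,fx=5,fy=5,interpolation=cv2.INTER_CUBIC); b=cv2.resize(b,None,fx=5,fy=5,interpolation=cv2.INTER_CUBIC)
cv2.imwrite('pics/a.png',a); cv2.imwrite('pics/b.png',b[:600])
```

```text
(no output)
```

View pics/a.png

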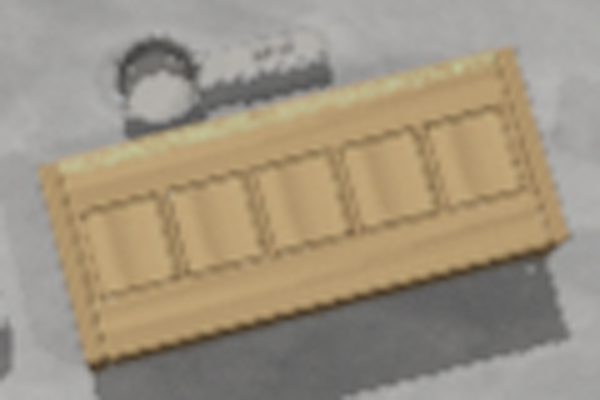

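View pics/b.png

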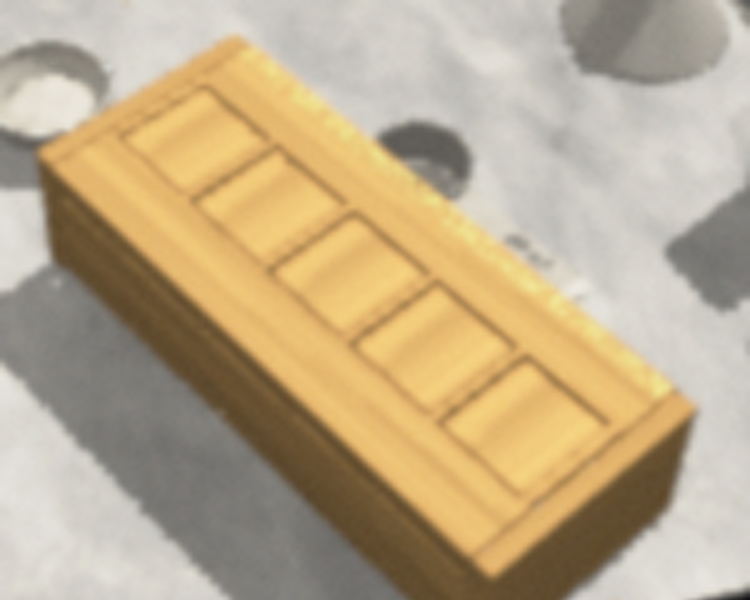

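The enlarged top view shows the pad-row corners at crop (82,210), (500,108), (525,190), (103,297). In the scene crop they are at (208,88), (608,424), (520,492), (120,132). I'll cast rays onto z = 80.

```bash
cat > h.py <<'E'
import numpy as np
def ray(name,pts,z):
    f=np.load(name+'.npz'); R,t=f['R'],f['t']; C=-R.T@t; out=[]
    for u,v in pts:
        d=R.T@np.linalg.inv(f['mtx'])@[u,v,1]; out.append((C+d*(z-C[2])/d[2])[:2])
    return np.array(out)
E
python3 - <<'E'
import numpy as np
from h import ray
# order: (+y,+x),( -y,+x),(-y,-x),(+y,-x)
sets={'top pads':('top',[(82,210),(500,108),(525,190),(103,297)],(295,165)),
'top box':('top',[(40,165),(515,48),(570,240),(92,365)],(295,165)),
'scene pads':('scene',[(208,88),(608,424),(520,492),(120,132)],(270,175)),
'scene box':('scene',[(238,38),(697,408),(490,578),(40,152)],(270,175))}
for k,(n,p,o) in sets.items():
    P=ray(n,(np.array(p)+.5)/5-.5+o,80)
    y=(P[0]+P[3]-P[1]-P[2])/2; c=P.mean(0)
    print(k,c.round(1),'len',np.linalg.norm(y).round(1),'wid',np.linalg.norm(P[0]+P[1]-P[2]-P[3])/2,'yaw',np.degrees(np.arctan2(-y[0],y[1])).round(2))
b=ray('top',[(285,229),(433,190)],30);print(b, ray('top',[(435,186)],97))
E
```

```text
top pads [532.  -74.8] len 252.4 wid 51.445551155784464 yaw 15.44
top box [530.6 -75.8] len 286.6 wid 119.28568159051035 yaw 15.71
scene pads [531.6 -72.1] len 252.0 wid 48.99499274163419 yaw 15.69
scene box [530.7 -74.1] len 285.7 wid 116.80436779168582 yaw 15.68
[[ 462.15002194  131.72694884]
 [ 591.68838015 -313.85160369]] [[ 589.19339227 -302.63687731]]
```

Request:
arm_command:
  series:
    - {"x":2,"y":-1.2,"gripper":0}
    - {"x":4,"y":-2.4,"gripper":0}
    - {"x":4,"y":-2.4,"gripper":0}
    - {"x":4,"y":-2.4,"gripper":0}
    - {"x":4,"y":-2.4,"gripper":0}
    - {"x":4,"y":-2.4,"gripper":0}
    - {"x":4,"y":-2.4,"gripper":0}
    - {"x":4,"y":-2.4,"gripper":0}
  grip_force: 20

```text
schema error: expected keys wx, wy, wz, x, y, z, gripper
```

Request:
arm_command:
  series:
    - {"x":4,"y":-2.4,"gripper":0}
    - {"x":4,"y":-2.4,"gripper":0}
    - {"x":4,"y":-2.4,"gripper":0}
    - {"x":3,"y":-1.8,"z":2,"wz":0.03,"gripper":0}
    - {"z":3,"gripper":0}
    - {"z":2,"gripper":0}
    - {"gripper":0}
    - {"gripper":0}

```text
schema error: expected keys wx, wy, wz, x, y, z, gripper
```

Request:
arm_command:
  series:
    - {"wx":0,"wy":0,"wz":0,"x":2,"y":-1.2,"z":0,"gripper":0}
    - {"wx":0,"wy":0,"wz":0,"x":4,"y":-2.4,"z":0,"gripper":0}
    - {"wx":0,"wy":0,"wz":0,"x":4,"y":-2.4,"z":0,"gripper":0}
    - {"wx":0,"wy":0,"wz":0,"x":4,"y":-2.4,"z":0,"gripper":0}
    - {"wx":0,"wy":0,"wz":0,"x":4,"y":-2.4,"z":0,"gripper":0}
    - {"wx":0,"wy":0,"wz":0,"x":4,"y":-2.4,"z":0,"gripper":0}
    - {"wx":0,"wy":0,"wz":0,"x":4,"y":-2.4,"z":0,"gripper":0}
    - {"wx":0,"wy":0,"wz":0,"x":4,"y":-2.4,"z":0,"gripper":0}
  grip_force: 20

```text
time: 0.9
position: [419.8, -333.5, 230.9]
tool_rot: [[0.955, 0.298, -0.0], [0.298, -0.955, 0.0], [-0.0, -0.0, -1.0]]
wrist_force: [-0.3, -1.2, -0.3]
grip_width: 0.0
grasp_force: 0.0
```

Request:
arm_command:
  series:
    - {"wx":0,"wy":0,"wz":0,"x":4,"y":-2.4,"z":0,"gripper":0}
    - {"wx":0,"wy":0,"wz":0,"x":4,"y":-2.4,"z":0,"gripper":0}
    - {"wx":0,"wy":0,"wz":0,"x":4,"y":-2.4,"z":0,"gripper":0}
    - {"wx":0,"wy":0,"wz":0,"x":4,"y":-2.4,"z":1,"gripper":0}
    - {"wx":0,"wy":0,"wz":0.03,"x":2.1,"y":-1.5,"z":3,"gripper":0}
    - {"wx":0,"wy":0,"wz":0,"x":0,"y":0,"z":4,"gripper":0}
    - {"wx":0,"wy":0,"wz":0,"x":0,"y":0,"z":4,"gripper":0}
    - {"wx":0,"wy":0,"wz":0,"x":0,"y":0,"z":1,"gripper":0}

```text
time: 1.7
position: [554.3, -172.9, 95.3]
tool_rot: [[0.963, 0.27, -0.011], [0.27, -0.963, 0.005], [-0.009, -0.007, -1.0]]
wrist_force: [-0.6, -0.4, -0.5]
grip_width: 0.0
grasp_force: 0.0
```

Run:
```python
from bench import robot, imaging
import cv2,numpy as np
f=imaging.grab_frame("scene"); cv2.imwrite('pics/s1.png',cv2.resize(f['color'][100:310,250:450],None,fx=2.8,fy=2.8,interpolation=cv2.INTER_CUBIC))
s=robot.state(); print(s['position'],s['tool_rot'].round(3) if hasattr(s['tool_rot'],'round') else s['tool_rot'])
```

```text
[ 554.78830889 -173.40447285   95.87044472] [[ 0.963  0.27  -0.009]
 [ 0.27  -0.963  0.004]
 [-0.008 -0.007 -1.   ]]
```

View pics/s1.png

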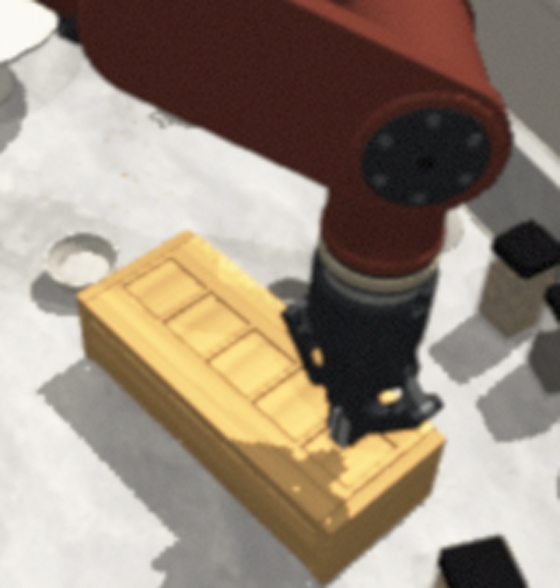

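The scene crop shows the shut fingertips at about (345,435), above the pad at the −y end, clear of the ribs. Now I'll descend in small steps.

Request:
arm_command:
  series:
    - {"wx":0,"wy":0,"wz":0,"x":0.3,"y":0,"z":0.5,"gripper":0}
    - {"wx":0,"wy":0,"wz":0,"x":0,"y":0,"z":0.4,"gripper":0}
    - {"wx":0,"wy":0,"wz":0,"x":0,"y":0,"z":0.2,"gripper":0}
    - {"wx":0,"wy":0,"wz":0,"x":0,"y":0,"z":0.1,"gripper":0}
    - {"wx":0,"wy":0,"wz":0,"x":0,"y":0,"z":0.1,"gripper":0}
    - {"wx":0,"wy":0,"wz":0,"x":0,"y":0,"z":0,"gripper":0}

```text
time: 2.35
position: [561.8, -174.7, 88.8]
tool_rot: [[0.963, 0.269, 0.001], [0.269, -0.963, -0.0], [0.001, 0.0, -1.0]]
wrist_force: [0.3, 0.5, 0.0]
grip_width: 0.0
grasp_force: 0.0
```

Request:
arm_command:
  series:
    - {"wx":0,"wy":0,"wz":0,"x":-0.2,"y":0,"z":0.5,"gripper":0}
    - {"wx":0,"wy":0,"wz":0,"x":0,"y":0,"z":0.2,"gripper":0}
    - {"wx":0,"wy":0,"wz":0,"x":0,"y":0,"z":0.1,"gripper":0}
    - {"wx":0,"wy":0,"wz":0,"x":0,"y":0,"z":0.1,"gripper":0}
    - {"wx":0,"wy":0,"wz":0,"x":0,"y":0,"z":0.1,"gripper":0}
    - {"wx":0,"wy":0,"wz":0,"x":0,"y":0,"z":0,"gripper":0}

```text
time: 2.95
position: [559.5, -175.0, 78.6]
tool_rot: [[0.963, 0.269, -0.001], [0.269, -0.963, 0.0], [-0.001, -0.0, -1.0]]
wrist_force: [-2.1, 0.0, 3.1]
grip_width: 0.1
grasp_force: 1.5
```

Contact at z ≈ 78.6. I'll press a further 2 mm.

Request:
arm_command:
  series:
    - {"wx":0,"wy":0,"wz":0,"x":0,"y":0,"z":0.1,"gripper":0}
    - {"wx":0,"wy":0,"wz":0,"x":0,"y":0,"z":0.1,"gripper":0}
    - {"wx":0,"wy":0,"wz":0,"x":0,"y":0,"z":0,"gripper":0}

```text
time: 3.25
position: [559.5, -175.1, 76.4]
tool_rot: [[0.963, 0.269, -0.0], [0.269, -0.963, 0.0], [-0.0, -0.0, -1.0]]
wrist_force: [-3.3, 0.7, 4.6]
grip_width: -0.3
grasp_force: 2.3
```

It gives: 2 mm of travel for only 1.5 N more. I'll press on.

Request:
arm_command:
  series:
    - {"wx":0,"wy":0,"wz":0,"x":0,"y":0,"z":0.1,"gripper":0}
    - {"wx":0,"wy":0,"wz":0,"x":0,"y":0,"z":0.1,"gripper":0}
    - {"wx":0,"wy":0,"wz":0,"x":0,"y":0,"z":0.1,"gripper":0}
    - {"wx":0,"wy":0,"wz":0,"x":0,"y":0,"z":0.05,"gripper":0}
    - {"wx":0,"wy":0,"wz":0,"x":0,"y":0,"z":0,"gripper":0}

```text
time: 3.75
position: [559.5, -175.0, 72.7]
tool_rot: [[0.963, 0.269, -0.0], [0.269, -0.963, 0.0], [-0.0, -0.0, -1.0]]
wrist_force: [-3.2, 0.9, 4.6]
grip_width: -0.3
grasp_force: 2.4
```

Run:
```python
from bench import robot, imaging
import cv2,numpy as np
f=imaging.grab_frame("scene"); cv2.imwrite('pics/s2.png',cv2.resize(f['color'][100:330,230:450],None,fx=2.5,fy=2.5,interpolation=cv2.INTER_CUBIC))
```

```text
(no output)
```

View pics/s2.png

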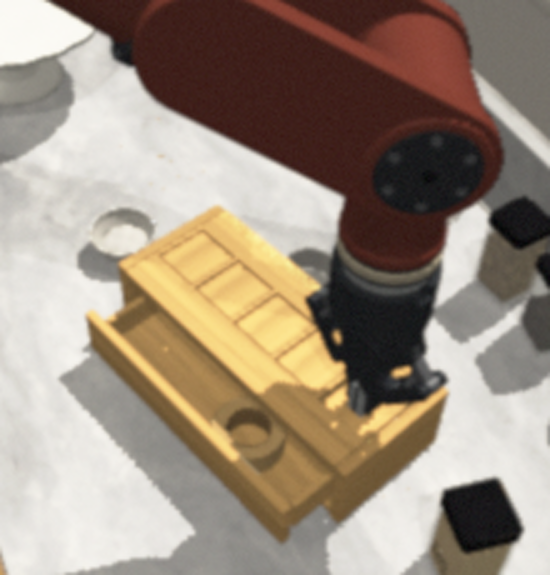

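The picture shows the drawer out, with its front board running from (90,325) to (285,530) and the roll lying in it at about (250,430). Now I'll lift straight up.

Request:
arm_command:
  series:
    - {"wx":0,"wy":0,"wz":0,"x":0,"y":0,"z":-0.3,"gripper":0}
    - {"wx":0,"wy":0,"wz":0,"x":0,"y":0,"z":-0.7,"gripper":0}
    - {"wx":0,"wy":0,"wz":0,"x":0,"y":0,"z":-2,"gripper":0}
    - {"wx":0,"wy":0,"wz":0,"x":0,"y":0,"z":-3,"gripper":0}
    - {"wx":0,"wy":0,"wz":0,"x":0,"y":0,"z":-3,"gripper":0}
    - {"wx":0,"wy":0,"wz":0,"x":0,"y":0,"z":-1,"gripper":0}
    - {"wx":0,"wy":0,"wz":0,"x":0,"y":0,"z":0,"gripper":0}
    - {"wx":0,"wy":0,"wz":0,"x":0,"y":0,"z":0,"gripper":0}

```text
time: 4.6
position: [559.2, -174.9, 171.6]
tool_rot: [[0.963, 0.269, -0.001], [0.269, -0.963, 0.001], [-0.001, -0.001, -1.0]]
wrist_force: [0.8, 0.2, -1.5]
grip_width: 0.2
grasp_force: 0.0
```

Run:
```python
from bench import robot, imaging
import cv2
f=imaging.grab_frame("scene"); cv2.imwrite('pics/s3.png',cv2.resize(f['color'][100:330,230:450],None,fx=2.5,fy=2.5,interpolation=cv2.INTER_CUBIC))
```

```text
(no output)
```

View pics/s3.png

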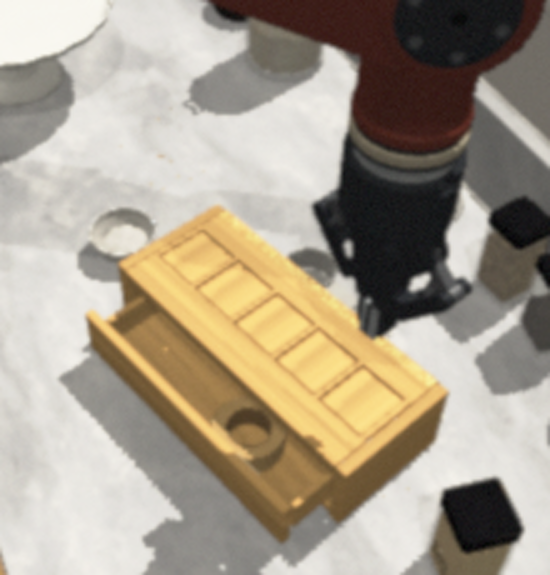

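The gripper is well clear. The button pad at (362,400) is level with the others again, and the drawer is out with the roll at (250,430). The bowl and jar are unmoved.

```bash
python3 -c "
from bench import robot
print(robot.finish_job())"
```

```text
the job is handed in; nothing more can be done
None
```

The button was the pad at the −y end; I pressed it until the drawer sprang out, lifted clear with the drawer open and the roll still in it, and handed the job in (no verdict was returned).

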